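Switch the can rack to its empty chute

TASK

Seen from the robot, the right-hand chute of the can rack (under the feed ramp) is full, so press the raised left end of the seesaw gate down until the gate has rocked fully over to the empty left-hand chute. Only then press the can stop's push pad all the way down, so that both waiting cans roll down into the left chute. Don't touch the cans with the hand or move the other groceries, and leave the gate over and the stop down.

Things in the scene. Friction and masses are not known exactly. Their poses are not given: they have to be found in the camera images.
- rack: Fixed plywood can rack, base 230 x 520 mm. Origin: table level, below the gate's pivot; y runs along the lane (+y: robot's left, empty chute), -x faces the robot, z up. Lane 100 mm wide. Chute floors slope out from 78 mm high at y +-78 to 45 mm at the end walls, y +-236. The feed ramp over the right chute slopes from 176 mm high at y -235 to 153 at y -20; cans on it reach up to 226 mm.
- gate (a joint): Angle (rad) of the seesaw gate, an aluminium channel 170 mm long on a pivot along the rack's x, 110 mm above the table. 0 level, -0.28 right (-y) end fully down, +0.28 left (+y) end fully down. Starts leaning right, -0.28 to -0.17. Friction (0.12 N m) keeps it where it is left; about 2 N on a paddle moves it.
- gate_paddle (a point): Middle of the upper face of the gate's left press paddle, at rack x -85 mm (robot's side), 67 mm left of the pivot. Flat aluminium tab, rack x -112 to -49 mm, 36 mm along y, 6 mm thick, tilting with the gate. This point is 125 to 132 mm above the table at the start, 95 mm with the gate fully over; nothing stands above it. The right end has a like paddle.
- stop (a joint): How far the can stop is pressed down, m: 0 up (a steel bar stands 32 mm above the ramp's floor in front of the waiting cans), 0.038 fully down (bar below the floor, cans roll free). About 3.5 N moves it and it stays where it is left; it has no spring.
- stop_pad (a point): Middle of the top of the can stop's push pad: a black disc, 32 mm in diameter, on a thin upright rod on the robot's side of the ramp (rack x -85 mm, y -100 mm). Its top is 235 mm above the table when up and 197 mm when fully down; it moves straight up and down.
- feed_can0: First waiting can, on the feed ramp against the stop: 54 mm diameter, 80 mm long, lying across the lane, 0.19 kg. Origin at its centre; its x is the can's axis.
- feed_can1: Second waiting can, the same, behind the first.
- full_can0: Can at the end of the full right-hand chute, the same size; origin at its centre.
- full_can1: Next can in the full right-hand chute, the same size; origin at its centre.
- jar: Bystander: jar, 66 mm diameter, 110 mm tall, upright near the rack. Origin: centre of its underside.
- carton: Bystander: cardboard box 50 x 90 x 130 mm tall, upright near the rack. Origin: centre of its underside.
- tin: Bystander: large tin, 74 mm diameter, 100 mm tall, upright near the rack. Origin: centre of its underside.
Things that resemble listed ones, but are neither listed nor needed, are in the scene too. Leave any orange or red look-alike of the feed_can0 alone. Leave any blue look-alike of the feed_can1 alone.

How it is judged:
By the outcome, as a careful person would: the job done as asked, in the order asked, and still so for the second after the job is handed in, with the robot touching nothing.
It also fails if it takes over 42 s, if anything falls off the work surface, if the arm or the gripper's body presses on something with over 40 N, if the wrist force passes 120 N, or if a joint passes its speed limit or range.

ROBOT

A 6-joint arm with a two-finger parallel gripper is mounted at the origin on the work surface. World frame = base frame: x ahead of the robot, y to its left, z up, the work surface at z = 0. Lengths are in m, angles in rad, forces in N, time in s.
With the tool pointing down it reaches from about 0.3 to 0.775 m from the base axis. Payload 14.6 kg.
Tool frame: the origin (TCP) lies at the very end of the fingers, on their centre line; the grasp point (between the pads) lies 19 mm behind it; z points along the fingers, y is the line along which they close (so a half turn about z gives the same grasp; the last joint's range is limited). The gripper opens to 94 mm and grips with 3 to 60 N. Pads are 16 mm wide; open, the fingers measure 119 mm over their backs; the gripper's body (75 mm by 177 mm) begins 78 mm behind the grasp point.
Start: joints at [-1.254, 0.3, 1.521, -0, 1.321, -0.067], TCP at [0.206, -0.51, 0.205] pointing down, gripper open.
Joint ranges: [-3.03, 3.03], [-0.79, 2.21], [0.23, 2.52], [-1.04, 4.18], [0, 3.07], [-2.55, 2.55]. Speed limits (rad/s): [2.22, 2.22, 2.57, 3.14, 3.14, 3.14].

INTERFACE

Orientations are given as [roll, pitch, yaw] about the fixed x, y, z axes, in that order (R = Rz(yaw) Ry(pitch) Rx(roll)).
In Python, from station import ctrl gives the robot as it stands.
- The arm moves only by the tool move_arm, never from a script. Its argument "increments" is a list of rows, each a list of 7 numbers: the opening, from 0 (shut) to 1 (fully open), then the shift along the tool's x, y, z in units of 50 mm (1.0 is 50 mm), then the turn, a rotation vector about the tool's x, y, z in rad. In form: [[claw, tx, ty, tz, rx, ry, rz], ...]. A call has 1 to 20 rows; each row shifts and turns the commanded pose from where the row before left it, along the tool's axes as they then stand; what a row does not reach is not made up. A row lasts 1/10 s, in which the tool goes at most 50 mm and 8.59 degrees, less where a joint would pass 70% of its speed; a pose out of reach is approached as far as the arm can. A call is refused whole if a number of a shift passes 1 or a number of a turn 0.15, either way. A call with a gripper value outside its range is refused whole. The fingers move at their own pace and stop on an object; "force" is the grip in N (left out, the last holds). Time passes only in rows, so rows that do not move let the fingers close. It gives the time, the measured TCP pose, the force, the opening and the grip force at its end, in the units of the state.
- ctrl.get_obs(): the state, without advancing time (a new reading comes with each control period).
- ctrl.camera(name): name is "scene" or "top" or "wrist"; returns a dict with "color" (400x640x3 uint8, blue, green, red), "K" (3x3 intrinsics, pixels), "pose" (4x4, takes a point from camera to world coordinates); the wrist camera has in their place "tool_from_camera" (4x4, takes a point from camera to tool coordinates, whose origin is the TCP and whose axes are the flange's). Camera axes: x right, y down, z forward; pixel columns grow to the right and rows downward; lengths in m; the calibration is good to about 2 mm. A picture is of the moment at which its call begins: read the wrist's pose just before it. There is no depth.
- ctrl.hand_in(): hands the job in; it is judged then, once.
Trained networks look in a picture, given as the dict that the camera call returned (one of the last four; its "shot" number tells which), for a name from the list of things; names that differ only in an ending like _2 or _b are one class to them, and where a whole thing is asked for, a point or a joint stands for the part that bears it (a point fixed in the world has none). Each returns a list of dicts, best first, with "conf" (0 to 1); they miss things now and then, are a little off and sometimes report something else, mostly with a low value. They report only what shows in the picture. A call takes as long as a camera call. They do not tell look-alikes from the thing itself.
- ctrl.cut_out(name, picture): "mask" (400x640 bool, what is visible of it) and "centre" ([row, column] in pixels, amid what is visible of it).
The state is a dict: "time_s": time; "qpos": joint angles; "joint_vel": joint speeds; "tau": joint torques, N m; "ee_pos": TCP position; "eef_rot": TCP orientation; "force": force on the tool from outside, world axes, zero at the start; "moment": the same for the moment, N m; "grip_width": finger opening in m; "grip_force": force on a finger pad.
Only numpy, scipy, OpenCV 4.12 (cv2) and the standard library are available. Lean on these libraries where they do the work, as an engineer would, in place of code of your own. Each camera call takes 0.05 s, during which the arm holds its last target. There are 200 camera calls.

## Working session

There is one attempt and no reset: what is moved stays moved. The work goes in short steps, Python scripts to look and compute and a tool call to move; the robot and the scene stay as the last step left them, time stands still between calls to the robot, and variables do not carry over. Pictures are saved under pics/ and viewed, at most 10 in all, crops included, and the job is handed in when it is done.

Besides the shell and the picture viewer there is one more tool, called after "Request:" as name(argument=value, ...) on one line, values as JSON. move_arm: Moves the arm, as the interface text tells. Its arguments: {"type":"object","properties":{"increments":{"type":"array","items":{"type":"array","items":{"type":"number"}}},"force":{"type":"number"}},"required":["increments"]}

```bash
mkdir -p pics
cat > h.py <<'E'
import numpy as np, cv2
from station import ctrl
def ray(c,px):
    # px (col,row)
    P=c["pose"]; d=np.linalg.inv(c["K"])@np.array([px[0],px[1],1.]); return P[:3,3],P[:3,:3]@d
def atz(c,px,z):
    o,d=ray(c,px); return o+d*(z-o[2])/d[2]
def tri(a,b):
    A=[];B=[]
    for o,d in (a,b):
        d=d/np.linalg.norm(d);M=np.eye(3)-np.outer(d,d);A.append(M);B.append(M@o)
    return np.linalg.lstsq(np.vstack(A),np.hstack(B),rcond=None)[0]
def proj(c,p):
    P=np.linalg.inv(c["pose"]); q=c["K"]@(P[:3,:3]@np.asarray(p)+P[:3,3]); return q[:2]/q[2]
E
python3 - <<'E'
from h import *
cs={n:ctrl.camera(n) for n in("scene","top")}
for n,c in cs.items():
    cv2.imwrite(f"pics/{n}0.png",c["color"]); print(n,c["pose"].round(3).tolist(),c["K"][0,0])
    for t in("rack","gate_paddle","stop_pad","feed_can0","jar","carton","tin"):
        print(t,[(round(float(r["conf"]),2),np.round(r["centre"]).tolist(),int(r["mask"].sum())) for r in ctrl.cut_out(t,c)][:5])
o=ctrl.get_obs();print(o["ee_pos"],o["eef_rot"],o["time_s"])
E
```

```text
scene [[-0.157, 0.735, -0.659, 1.213], [0.988, 0.111, -0.111, 0.159], [-0.008, -0.668, -0.744, 0.895], [0.0, 0.0, 0.0, 1.0]] 408.63546013549933
rack [(0.86, [234.0, 300.0], 14123), (0.56, [161.0, 270.0], 283), (0.28, [214.0, 315.0], 1926), (0.16, [219.0, 238.0], 335)]
gate_paddle [(0.64, [214.0, 312.0], 1897)]
stop_pad [(0.65, [163.0, 266.0], 296), (0.49, [210.0, 316.0], 1947)]
feed_can0 [(0.94, [181.0, 226.0], 749), (0.9, [241.0, 168.0], 689), (0.73, [169.0, 281.0], 214), (0.68, [186.0, 252.0], 781), (0.68, [290.0, 220.0], 818)]
jar [(0.57, [226.0, 431.0], 1001)]
carton [(0.8, [283.0, 314.0], 1973)]
tin [(0.81, [198.0, 190.0], 997)]
top [[-0.009, -0.998, 0.065, 0.474], [-1.0, 0.008, -0.017, 0.048], [0.016, -0.065, -0.998, 1.213], [0.0, 0.0, 0.0, 1.0]] 384.7771695911954
rack [(0.69, [200.0, 303.0], 11343)]
gate_paddle [(0.76, [202.0, 299.0], 1815)]
stop_pad [(0.62, [218.0, 348.0], 197)]
feed_can0 [(0.89, [190.0, 379.0], 599), (0.86, [168.0, 424.0], 486), (0.72, [192.0, 359.0], 619), (0.64, [135.0, 369.0], 484), (0.57, [263.0, 350.0], 494)]
jar [(0.76, [212.0, 199.0], 504), (0.37, [142.0, 289.0], 803)]
carton [(0.76, [139.0, 290.0], 807)]
tin [(0.93, [215.0, 424.0], 676)]
[ 0.2059578  -0.50996305  0.20542475] [-3.14155224e+00 -5.09286674e-05  3.83788271e-01] 0.8
```

View pics/scene0.png

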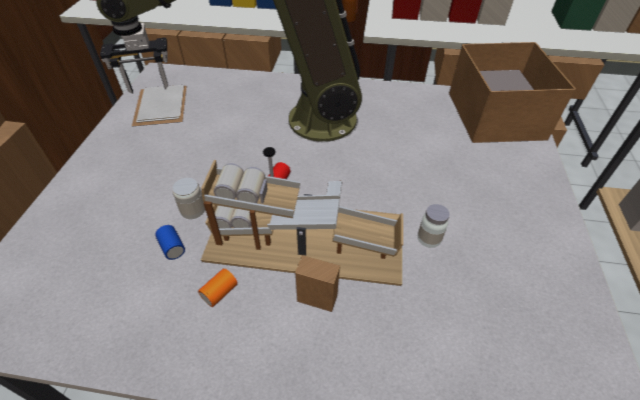

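View pics/top0.png

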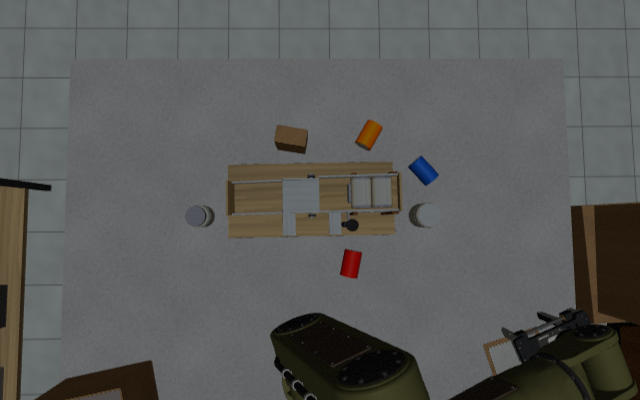

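The scene shows the pad at about (269,152) and the left paddle at (334,187). In the top view they are at about (352,225) and (289,223). The confusable items are the right paddle at top (336,222), and the red (351,264), orange (369,135) and blue (424,171) cans, none of which I'll touch.

Run:
```python
from h import *
s=ctrl.camera("scene");t=ctrl.camera("top")
a=cv2.resize(s["color"][130:230,200:350],None,fx=5,fy=5,interpolation=2);b=cv2.resize(t["color"][155:245,220:405],None,fx=4,fy=4,interpolation=2)
cv2.imwrite("pics/cs.png",a);cv2.imwrite("pics/ct.png",b)
for p in[(229,165),(392,162),(395,237),(229,238)]:print(p,atz(t,p,0.012).round(4))
print("pad",tri(ray(s,(269,152)),ray(t,(352,225))),"paddle",tri(ray(s,(334,187)),ray(t,(289,223))))
print(atz(t,(352,225),.235),atz(s,(269,152),.235),atz(t,(289,223),.128),atz(s,(334,187),.128))
```

```text
(229, 165) [0.6488 0.2853 0.012 ]
(392, 162) [ 0.6548 -0.2275  0.012 ]
(395, 237) [ 0.4192 -0.2315  0.012 ]
(229, 238) [0.4212 0.2842 0.012 ]
pad [ 0.46066437 -0.07198338  0.2248965 ] paddle [0.46650376 0.09425002 0.13139141]
[ 0.46081792 -0.07083207  0.235     ] [ 0.47199954 -0.06842533  0.235     ] [0.46659827 0.09347932 0.128     ] [0.46303209 0.09487503 0.128     ]
```

View pics/cs.png

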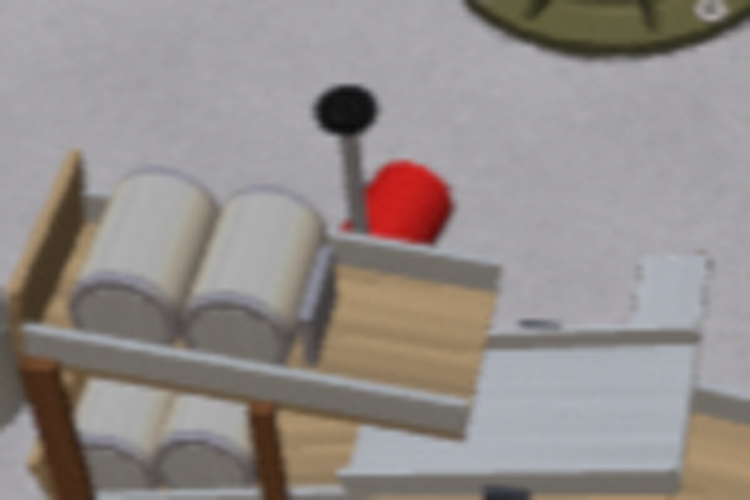

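View pics/ct.png

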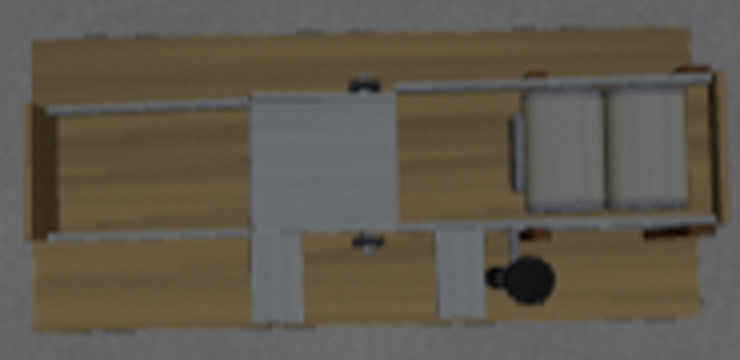

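The crops confirm the choice: the black disc is the pad at (352,225) in the top view, and the paddle is the left tab at (289,223). I'll raise, turn and close the hand first, then travel at height.

Request:
move_arm(increments=[[0,0,0,-0.6,0,0,-0.148],[0,0,0,-0.6,0,0,-0.148],[0,0,0,-0.6,0,0,-0.148],[0,0,0,-0.6,0,0,-0.148],[0,0,0,0,0,0,-0.148],[0,0,0,0,0,0,-0.148],[0,0,0,0,0,0,-0.148],[0,0,0,0,0,0,-0.148],[0,0,0,0,0,0,0]])

```text
time_s: 1.8
ee_pos: [0.2059, -0.51, 0.3254]
eef_rot: [-3.142, 0.0, 1.57]
force: [0.5, -0.0, -0.2]
grip_width: 0.0254
grip_force: 0.0
```

Request:
move_arm(increments=[[0,0.76,0.32,0,0,0,0],[0,0.76,0.32,0,0,0,0],[0,0.76,0.32,0,0,0,0],[0,0.76,0.32,0,0,0,0],[0,0.76,0.32,0,0,0,0],[0,0.76,0.32,0,0,0,0],[0,0.76,0.32,0,0,0,0],[0,0.76,0.32,0,0,0,0],[0,0.76,0.32,0,0,0,0],[0,0.76,0.32,0,0,0,0],[0,0.76,0.32,0,0,0,0],[0,0.76,0.32,0,0,0,0],[0,0.76,0.32,0,0,0,0],[0,0.76,0.32,0,0,0,0],[0,0.76,0.32,0,0,0,0],[0,0.76,0.32,0,0,0,0],[0,0,0,0,0,0,0]])

```text
time_s: 3.5
ee_pos: [0.4644, 0.1005, 0.3248]
eef_rot: [-3.141, -0.0, 1.567]
force: [0.6, -0.4, 0.1]
grip_width: 0.0004
grip_force: 0.0
```

```bash
cat >> h.py <<'E'
from scipy.spatial.transform import Rotation as R
def wrist():
    o=ctrl.get_obs(); c=ctrl.camera("wrist"); T=np.eye(4); T[:3,:3]=R.from_euler("xyz",o["eef_rot"]).as_matrix(); T[:3,3]=o["ee_pos"]
    c["pose"]=T@c["tool_from_camera"]; return c
E
python3 - <<'E'
from h import *
c=wrist();cv2.imwrite("pics/w1.png",c["color"])
for p in[(.462,.097,.128),(.463,-.071,.235)]:print(proj(c,p).round())
np.savez("w1.npz",K=c["K"],pose=c["pose"])
E
```

```text
[315. 188.]
[316. 352.]
```

View pics/w1.png

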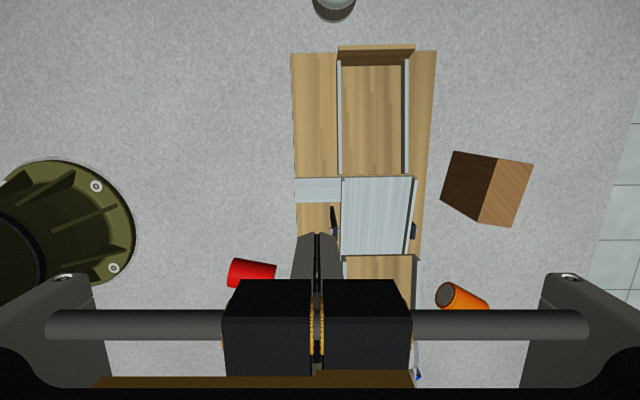

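The wrist view shows the left paddle at columns 295–341, rows 178–203. My aim point (315,188) falls on it, so I'll descend.

Request:
move_arm(increments=[[0,-0.05,-0.05,0.7,0,0,0],[0,0,0,0.8,0,0,0],[0,0,0,0.8,0,0,0],[0,0,0,0.8,0,0,0],[0,0,0,0.5,0,0,0],[0,0,0,0,0,0,0]])

```text
time_s: 4.15
ee_pos: [0.4596, 0.0936, 0.143]
eef_rot: [-3.137, 0.001, 1.564]
force: [-0.7, 0.6, 0.4]
grip_width: 0.0
grip_force: 0.0
```

Request:
move_arm(increments=[[0,0,0,0.1,0,0,0],[0,0,0,0.1,0,0,0],[0,0,0,0.1,0,0,0],[0,0,0,0.1,0,0,0],[0,0,0,0.1,0,0,0],[0,0,0,0.1,0,0,0],[0,0,0,0.1,0,0,0],[0,0,0,0,0,0,0]])

```text
time_s: 4.95
ee_pos: [0.461, 0.0947, 0.1098]
eef_rot: [-3.141, 0.0, 1.568]
force: [-0.1, -0.1, -0.4]
grip_width: 0.0004
grip_force: 0.0
```

Request:
move_arm(increments=[[0,0,0,0.1,0,0,0],[0,0,0,0.1,0,0,0],[0,0,0,0,0,0,0]])

```text
time_s: 5.25
ee_pos: [0.4611, 0.0947, 0.0998]
eef_rot: [-3.141, 0.0, 1.568]
force: [-0.1, -0.4, 0.6]
grip_width: 0.0006
grip_force: 0.0
```

Request:
move_arm(increments=[[0,0,0,0.06,0,0,0],[0,0,0,0,0,0,0]])

```text
time_s: 5.45
ee_pos: [0.4614, 0.0947, 0.0975]
eef_rot: [3.141, 0.0, 1.568]
force: [-1.3, -0.4, 4.6]
grip_width: 0.0006
grip_force: 2.0
```

Contact with the end stop is beginning. I'll press a bit more.

Request:
move_arm(increments=[[0,0,0,0.03,0,0,0],[0,0,0,0,0,0,0]])

```text
time_s: 5.65
ee_pos: [0.4615, 0.0947, 0.097]
eef_rot: [3.141, 0.0, 1.568]
force: [-5.8, -1.9, 17.1]
grip_width: 0.0005
grip_force: 7.7
```

Request:
move_arm(increments=[[0,0,0,0.03,0,0,0],[0,0,0,0,0,0,0]])

```text
time_s: 5.85
ee_pos: [0.4617, 0.0947, 0.0965]
eef_rot: [3.14, 0.0, 1.568]
force: [-11.5, -2.9, 30.3]
grip_width: 0.0005
grip_force: 14.7
```

The hard stop sits at z≈0.097 m, as expected. I'll retreat straight up and check.

Request:
move_arm(increments=[[0,0,0,-0.3,0,0,0],[0,0,0,-0.9,0,0,0],[0,0,0,-0.9,0,0,0],[0,0,0,-0.9,0,0,0],[0,0,0,-0.9,0,0,0],[0,0,0,-0.6,0,0,0],[0,0,0,0,0,0,0]])

```text
time_s: 6.55
ee_pos: [0.4621, 0.0949, 0.3233]
eef_rot: [3.135, -0.001, 1.568]
force: [-0.9, -1.3, -0.5]
grip_width: 0.0003
grip_force: 0.0
```

Run:
```python
from h import *
s=ctrl.camera("scene");w=wrist()
a=cv2.resize(s["color"][130:250,200:350],None,fx=4,fy=4,interpolation=2);b=cv2.resize(w["color"][120:300,260:440],(480,480))[:480]
cv2.imwrite("pics/g.png",np.hstack([a[:,:,:][:, :],b])[:, :800] if a.shape[0]==480 else a)
```

```text
(no output)
```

View pics/g.png

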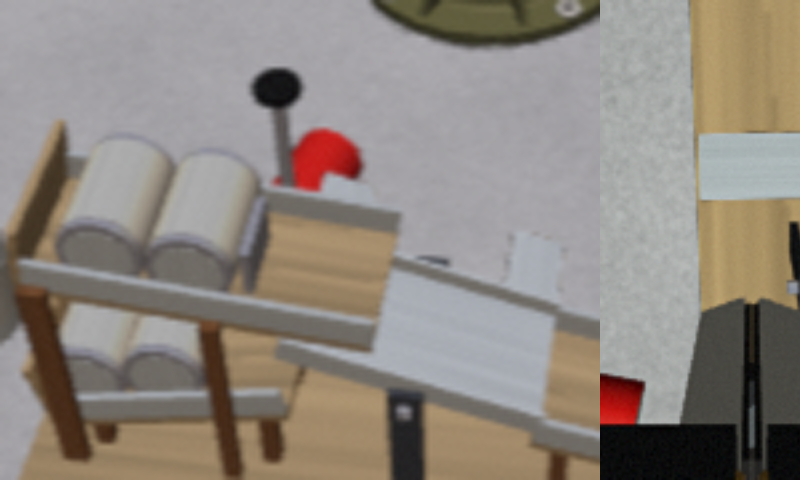

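The gate has rocked over: its left paddle is down at about (537,260) in the crop and its channel leads into the left chute. Next I'll move over the pad and look from there.

Request:
move_arm(increments=[[0,-0.67,0,0,0,0,0],[0,-0.67,0,0,0,0,0],[0,-0.67,0,0,0,0,0],[0,-0.67,0,0,0,0,0],[0,-0.66,0,0,0,0,0],[0,0,0,0.5,0,0,0],[0,0,0,0.5,0,0,0],[0,0,0,0.3,0,0,0],[0,0,0,0,0,0,0],[0,0,0,0,0,0,0]])

```text
time_s: 7.65
ee_pos: [0.4606, -0.0722, 0.2541]
eef_rot: [-3.14, -0.0, 1.568]
force: [0.0, 0.2, 1.2]
grip_width: 0.0007
grip_force: 0.0
```

Run:
```python
from h import *
s=ctrl.camera("scene");w=wrist()
print(ctrl.get_obs()["ee_pos"],proj(s,ctrl.get_obs()["ee_pos"]))
a=cv2.resize(s["color"][100:200,220:320],(400,400),interpolation=2);b=cv2.resize(w["color"][150:350,220:420],(400,400))
cv2.imwrite("pics/p.png",np.hstack([a,b]))
```

```text
[ 0.46095141 -0.07220739  0.25497912] [267.81323405 142.64733782]
```

View pics/p.png

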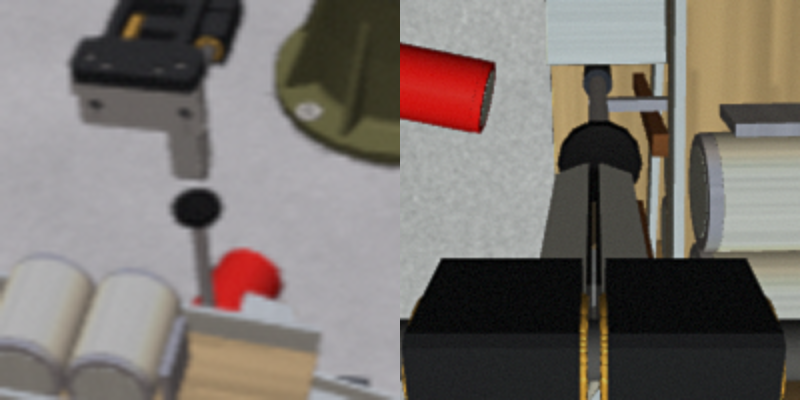

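The fingertip is centred over the black pad, with the tip at (190,178) and the pad at (197,208) in the left crop. I'll press.

Request:
move_arm(increments=[[0,0.02,0.04,0.2,0,0,0],[0,0,0,0.15,0,0,0],[0,0,0,0.1,0,0,0],[0,0,0,0.1,0,0,0],[0,0,0,0.1,0,0,0],[0,0,0,0.1,0,0,0],[0,0,0,0.1,0,0,0],[0,0,0,0.1,0,0,0],[0,0,0,0.1,0,0,0],[0,0,0,0,0,0,0]])

```text
time_s: 8.75
ee_pos: [0.4625, -0.0713, 0.2012]
eef_rot: [-3.141, 0.0, 1.568]
force: [0.1, -0.6, -0.4]
grip_width: 0.0005
grip_force: 0.0
```

Request:
move_arm(increments=[[0,0,0,0.05,0,0,0],[0,0,0,0.05,0,0,0],[0,0,0,0,0,0,0]])

```text
time_s: 9.05
ee_pos: [0.4627, -0.0714, 0.1972]
eef_rot: [3.141, 0.0, 1.568]
force: [-2.1, 0.1, 5.4]
grip_width: 0.0005
grip_force: 2.5
```

Request:
move_arm(increments=[[0,0,0,0.03,0,0,0],[0,0,0,0.02,0,0,0],[0,0,0,0,0,0,0]])

```text
time_s: 9.35
ee_pos: [0.4629, -0.0715, 0.1969]
eef_rot: [3.14, 0.001, 1.568]
force: [-13.1, 2.6, 29.3]
grip_width: 0.0007
grip_force: 14.7
```

Request:
move_arm(increments=[[0,0,0,-0.3,0,0,0],[0,0,0,-0.8,0,0,0],[0,0,0,-0.8,0,0,0],[0,0,0,-0.8,0,0,0],[0,0,0,0,0,0,0],[0,0,0,0,0,0,0],[0,0,0,0,0,0,0],[0,0,0,0,0,0,0],[0,0,0,0,0,0,0],[0,0,0,0,0,0,0],[0,0,0,0,0,0,0],[0,0,0,0,0,0,0],[0,0,0,0,0,0,0],[0,0,0,0,0,0,0],[0,0,0,0,0,0,0],[0,0,0,0,0,0,0]])

```text
time_s: 10.95
ee_pos: [0.4628, -0.0712, 0.3295]
eef_rot: [3.142, 0.0, 1.568]
force: [0.0, 0.6, -0.1]
grip_width: 0.0006
grip_force: 0.0
```

Run:
```python
from h import *
s=ctrl.camera("scene")
cv2.imwrite("pics/e.png",cv2.resize(s["color"][130:310,150:450],(800,480),interpolation=2))
```

```text
(no output)
```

View pics/e.png

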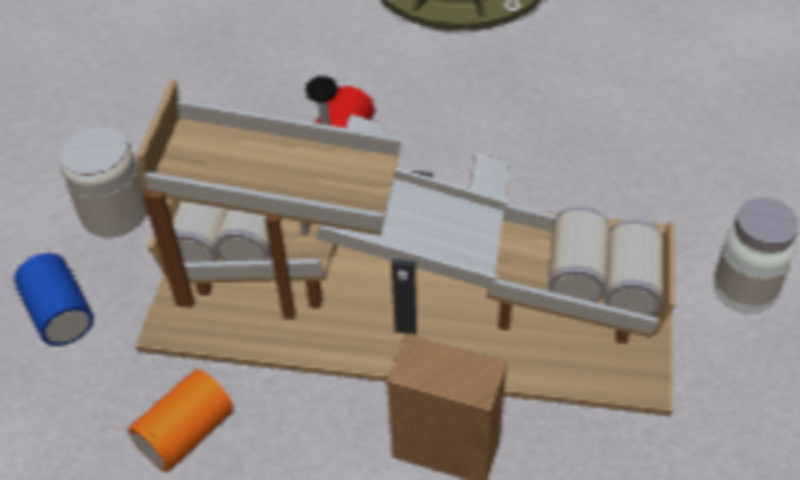

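Both cans are in the left chute, at (580,255) and (637,265) in the crop. The gate is over, the stop is down, and nothing else has moved.

```bash
python3 -c "
from station import ctrl
print(ctrl.hand_in())"
```

```text
the job is handed in; nothing more can be done
None
```

The job is done and handed in: the gate is rocked fully over to the left, the stop is pressed all the way down, and both waiting cans rolled into the left chute without the hand touching them or the other groceries moving.

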